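# Check a brake pad in the toggle clamp jig

### The job

Check the brake pad in the clamp jig: lay it flat, friction block up, on the jig's raised seat, lengthwise under the clamp arm, swing the clamp over centre onto it and let it hold the pad by itself for a full second. Then swing the clamp fully back again with the pad still lying on the seat, and lay the pad flat in the sloped tray, its long side up and down the slope. Set the pad down rather than drop it, and leave the gear, the bearing and the screwdriver where they are.

Things in the scene. Friction and masses are not known exactly. Their poses are not given: they have to be found in the camera images.
- brake_pad: loose car brake pad, dark, 50 x 104 x 16 mm, 0.26 kg: a steel backing plate 50 mm wide (x) and 104 mm long (y), 6 mm thick, and on it a friction block 38 x 88 x 10 mm. Starts lying on the bench with the block up. Origin: centre of the underside; x across the width, y along the length, z out of the block. Grasp it across its 50 mm width at mid length
- clamp_jig: the clamp jig, fixed to the bench: a steel base plate 120 mm (x) by 200 mm (y) and 10 mm thick, origin at the centre of its underside, z up. On it, near the +y end, a raised seat; near the -y end the toggle clamp, whose arm and grip swing in the jig's y-z plane (x = 0), between two cheeks 45 mm high at y = -75 to -30 mm
- jig_seat (a point): the point where the middle of the pad's underside should come: on the jig's centre line, 55 mm from its middle towards +y, on top of the raised seat plate (70 x 50 x 3 mm), 13 mm above the jig's underside. Axes as the jig; the pad belongs there with its length along the jig's y, overhanging the jig's end a little
- clamp_pivot (a point): the clamp's hinge axis (along the jig's x), 66 mm from the jig's middle towards -y, 40 mm above the jig's underside. Axes as the jig
- clamp_jig_lever (a joint): clamp angle, rad. 0: arm level, grip upright; 1.31: fully back, arm standing up 75 degrees (140 mm high), grip lying back towards -y (so at the start). A spring linkage snaps it away from its centre at 0.7: below, it swings shut by itself; above, fully back. About 0.8 N m at the pivot moves it off either end (11 N at 75 mm). Shut on the pad it rests near 0.2 and presses with about 9 N
- grip_end (a point): free end of the clamp's round red grip, 21 mm thick, 78 mm long; moves with the clamp on a radius of 97 mm about the pivot. At 0 rad the grip stands nearly upright, its end 136 mm above the jig's underside and 81 mm from the jig's middle towards -y; at 1.31 rad it lies back, 52 mm up. It can be pushed, or pinched across the jig's x
- clamp_arm_end (a point): point on the clamp arm's upper face over the presser; moves with the clamp. The arm is a bar 16 mm wide (x), 8 mm thick, from the pivot to 8 mm beyond this point, which lies 86 mm from the pivot along the arm and 4 mm off its centre line. The presser (18 mm across) has its face 30 mm under it. The raised arm's upper face looks to -y and can be pushed over towards +y
- tray: the sloped tray of bent sheet metal, fixed to the bench to the left of the jig, 90 mm wide; origin in the middle of its 120 x 90 mm foot, z up. Its front (its -x) faces left, away from the jig. Its back, about 180 mm high, leans over the rest, so that nothing can be laid in from straight above
- tray_slope: the tray's sloped rest, 140 mm long (x), 90 mm wide (y). Origin: middle of its upper face, 62 mm above the bench; x points up the slope (30 degrees), y across, z square out of the face, 30 degrees from vertical towards the front. Lip 9 mm high at the lower end (inner face x = -67 mm); at x = +67 mm the back, 97 mm high, square to the rest. No side walls. The pad may slide down to the lip
- gear: small dark spur gear lying on the bench, 63 mm across, 23 mm high, origin under its centre; to be left alone
- bearing: ball bearing lying on the bench, 47 mm across, 14 mm high, origin under its centre; to be left alone
- screwdriver: yellow-handled screwdriver, 224 mm long (y), 27 mm thick, lying near the bench's front edge, origin under its middle; to be left alone

How it is judged (in metres and radians):
On the way, in this order (a step that is already met when the one before it is completed fails the run):
1. the pad lies released on the jig's seat, block up, lengthwise, its middle within about 16 mm of the marked point (25 mm towards the clamp), the clamp fully back (x of brake_pad in the frame of jig_seat between -0.016 and 0.016 m and y of brake_pad in the frame of jig_seat between -0.025 and 0.016 m and z of brake_pad in the frame of jig_seat between -0.004 and 0.004 m and angle between brake_pad's own z axis and vertical below 0.12 rad and angle between the y axis of brake_pad and the y axis of clamp_jig, either way round below 0.2 rad and contact force between the fingers and brake_pad below 0.2 N and value of joint clamp_jig_lever above 1.1 rad), for 0.2 s.
2. the clamp is over centre and shut on the pad (0.1 to 0.3 rad), the pad still on the seat, the robot touching neither, for one second (value of joint clamp_jig_lever between 0.1 and 0.3 rad and x of brake_pad in the frame of jig_seat between -0.022 and 0.022 m and y of brake_pad in the frame of jig_seat between -0.03 and 0.022 m and angle between brake_pad's own z axis and vertical below 0.15 rad and contact force between each of the arm, the fingers and clamp_jig below 0.2 N and contact force between the fingers and brake_pad below 0.2 N), for 1 s.
3. the clamp is swung fully back (over 1.2 rad) with the pad still lying on the seat (value of joint clamp_jig_lever above 1.2 rad and distance between brake_pad and jig_seat below 0.04 m and angle between brake_pad's own z axis and vertical below 0.15 rad), for 0.2 s.
At the end, for the whole second after the job is handed in: The pad lies released, at rest and flat (underside within 4 mm) on the sloped rest, block up, long side within 17 degrees of the slope's direction, its middle within 22 mm of the centre line and 20 mm of the middle (resting on the lip counts); the clamp stands fully back (over 1.2 rad) (x of brake_pad in the frame of tray_slope between -0.022 and 0.02 m and y of brake_pad in the frame of tray_slope between -0.022 and 0.022 m and z of brake_pad in the frame of tray_slope between -0.004 and 0.004 m and angle between the z axis of brake_pad and the z axis of tray_slope, either way round below 0.1 rad and angle between the y axis of brake_pad and the x axis of tray_slope, either way round below 0.3 rad and value of joint clamp_jig_lever above 1.2 rad and linear speed of brake_pad below 0.01 m/s and contact force between the fingers and brake_pad below 0.2 N); the robot touches nothing.
It fails at once if the pad is dropped: it moves faster than 0.6 m/s while the fingers do not hold it (linear speed of brake_pad above 0.6 m/s and contact force between the fingers and brake_pad below 0.1 N).
It fails at once if the gear is moved by more than 30 mm (distance of gear from where it was at the start of the episode above 0.03 m).
It fails at once if the bearing is moved by more than 30 mm (distance of bearing from where it was at the start of the episode above 0.03 m).
It fails at once if the screwdriver is moved by more than 30 mm (distance of screwdriver from where it was at the start of the episode above 0.03 m).
It also fails if it takes over 67 s, if anything falls off the work surface, if the arm or the gripper's body presses on something with over 40 N, if the wrist force passes 120 N, or if a joint passes its speed limit or range.

### The arm

A 6-joint arm with a two-finger parallel gripper is mounted at the origin on a cart in front of the work surface, level with it; the furniture and walls round the work are solid. World frame = base frame: x ahead of the robot, y to its left, z up, the work surface at z = 0. Lengths are in mm, angles in rad, forces in N, time in s.
With the tool pointing down it reaches from about 350 to 725 mm from the base axis. Payload 6 kg.
Tool frame: the origin (TCP) lies between the finger pads; the fingertips stand env.tcp_to_tips ahead of it and the grasp point (between the pads) lies 5 mm behind it (env.tcp_to_tips is the distance from the TCP to the fingertips, in mm); x points along the fingers, y is the direction in which the jaws open and shut, and the axes are right-handed (so a half turn about x gives the same grasp; the last joint's range is limited). The gripper opens to 85 mm and grips with 20 to 120 N. Pads are 22 mm wide; open, the fingers measure 114 mm over their backs; the gripper's body (76 mm by 85 mm) begins 54 mm behind the grasp point. The pads swing forward as they close: fully open they stand 13 mm farther back than shut.
Start: joints at [0.334, 0.04, 0.085, 0, -1.615, -0.334], TCP at [599.979, 0.019, 245.261] pointing down, gripper open.
Joint ranges: [-2.56, 2.56], [-1.29, 2.01], [-1.08, 1.49], [-3.29, 1.98], [-2.81, -0.18], [-2.99, 2.99]. Speed limits (rad/s): [2.57, 2.57, 3.01, 3.14, 3.14, 3.14].

### API

Orientations are given as a unit quaternion [x, y, z, w].
In Python, from plant import env, capture, camera_info gives the robot as it stands. The module is installed in compiled form; this text tells all that it offers.
- The arm moves only by the tool jog_arm, never from a script. Its argument "moves" is one flat list of numbers, 7 for each row, row after row: the shift along the tool's x, y, z in cm, then the turn, a rotation vector about the tool's x, y, z in rad, then the closure, from 0 (fully open) to 1 (shut). In form: [tx, ty, tz, ax, ay, az, jaw, tx, ty, tz, ax, ay, az, jaw, ...]. A call has 1 to 12 rows; each row is the pose to reach, as a shift and turn from the pose commanded when the call began, along the tool's axes at that moment; what a row does not reach only later rows make up. A row lasts 1/10 s, in which the tool goes at most 50 mm and 8.59 degrees, less where a joint would pass 70% of its speed; a pose out of reach is approached as far as the arm can. A call with a gripper value outside its range is refused whole. The fingers move at their own pace and stop on an object; "force" is the grip in N (left out, the last holds). Time passes only in rows, so rows that repeat a pose let the fingers close. It gives the time, the measured TCP pose, the force and the opening at its end, in the units of the state.
- env.sense(): the state, without advancing time (a new reading comes with each control period).
- capture(name): name is "scene" or "side" or "wrist"; returns (picture, depth): 384x512x3 uint8, red, green, blue; 384x512 float32, mm along the optical axis (not along the pixel's ray), 0 where there is no reading.
- camera_info(name): a dict with "fx", "fy", "cx", "cy" (pixels), "extrinsics" (4x4, takes a point from camera to world coordinates); the wrist camera has in their place "hand_eye" (4x4, takes a point from camera to tool coordinates, whose origin is the TCP and whose axes are the tool frame's). Camera axes: x right, y up, looking along -z (the intrinsics and any distortion apply to the point x, -y, -z); pixel columns grow to the right and rows downward; lengths in mm; the calibration is good to about 2 mm. A picture is of the moment at which its call begins: read the wrist's pose just before it. camera_info takes no time and is no camera call.
- env.job_done(): hands the job in, once; it reports no verdict.
The state is a dict: "time_s": time; "joint_positions": joint angles; "qd": joint speeds; "joint_torque": joint torques, N m; "position": TCP position; "ee_rot": TCP orientation; "ft_force": force on the tool from outside, world axes, zero at the start; "ft_torque": the same for the moment, N m; "finger_gap": finger opening in mm.
Only numpy, scipy, OpenCV 4.12 (cv2) and the standard library are available. Lean on these libraries where they do the work, as an engineer would, in place of code of your own. Each camera call takes 0.05 s, during which the arm holds its last target. There are 200 camera calls.

## Working session

There is one attempt and no reset: what is moved stays moved. The work goes in short steps, Python scripts to look and compute and a tool call to move; the robot and the scene stay as the last step left them, time stands still between calls to the robot, and variables do not carry over. Pictures are saved under pics/ and viewed, about 8 in all and at most 12, crops included, and the job is handed in when it is done.

Besides the shell and the picture viewer there is one more tool, called after "Emit:" as name(argument=value, ...), one argument or row to a line, values as JSON. jog_arm: Moves the arm, as the interface text tells. Its arguments: {"type":"object","properties":{"moves":{"type":"array","items":{"type":"number"}},"force":{"type":"number"}},"required":["moves"]}

```bash
mkdir -p pics
cat > h.py <<'E'
import numpy as np, cv2
from plant import env, capture, camera_info
from scipy.spatial.transform import Rotation as R
def cam(n, s=None):
    c=camera_info(n)
    if n!='wrist': return c,np.array(c['extrinsics'])
    s=s or env.sense(); T=np.eye(4); T[:3,:3]=R.from_quat(s['ee_rot']).as_matrix(); T[:3,3]=s['position']
    return c,T@np.array(c['hand_eye'])
def shot(n,f):
    c,T=cam(n); p,d=capture(n); cv2.imwrite(f'pics/{f}.png',p[:,:,::-1]); np.savez(f'{f}.npz',p=p,d=d,T=T,k=[c['fx'],c['fy'],c['cx'],c['cy']])
    return p,d,T
def cloud(f):
    z=np.load(f+'.npz'); d=z['d']; fx,fy,cx,cy=z['k']; v,u=np.mgrid[:d.shape[0],:d.shape[1]]
    P=np.stack([(u-cx)/fx*d,-(v-cy)/fy*d,-d],-1); W=P@z['T'][:3,:3].T+z['T'][:3,3]; W[d==0]=np.nan
    return W,z['p']
E
python3 - <<'E'
from h import *
for n in('scene','side','wrist'):
    p,d,T=shot(n,n+'0'); print(n,T.round(2).tolist(),{k:v for k,v in camera_info(n).items() if k not in('extrinsics','hand_eye')})
a=[cv2.imread(f'pics/{n}0.png') for n in('scene','side')]
cv2.imwrite('pics/a.png',cv2.resize(np.vstack(a),None,fx=.78,fy=.78))
print(env.sense(),env.tcp_to_tips)
E
```

```text
scene [[0.75, 0.49, -0.44, 104.23], [-0.66, 0.55, -0.51, -465.91], [-0.01, 0.67, 0.74, 740.45], [0.0, 0.0, 0.0, 1.0]] {'fx': 376.79958783648846, 'fy': 376.79958783648846, 'cx': 253.108500748748, 'cy': 192.49342796739856}
side [[0.99, 0.08, -0.12, 364.36], [-0.15, 0.5, -0.85, -848.13], [-0.0, 0.86, 0.51, 610.92], [0.0, 0.0, 0.0, 1.0]] {'fx': 436.2747438832929, 'fy': 436.2747438832929, 'cx': 256.6815284699139, 'cy': 188.80162615118033}
wrist [[-1.0, 0.0, 0.0, 600.96], [-0.0, -0.95, -0.32, -80.42], [0.0, -0.32, 0.95, 373.72], [0.0, 0.0, 0.0, 1.0]] {'fx': 316.74531278618616, 'fy': 316.74531278618616, 'cx': 255.42743074275637, 'cy': 196.01876539891845}
{'time_s': 0.15, 'joint_positions': array([ 3.33697776e-01,  4.07007761e-02,  8.40502417e-02, -3.14487783e-04,
       -1.61550491e+00, -3.33679519e-01]), 'qd': array([ 0.00159129, -0.00352008,  0.00319502,  0.00047241, -0.00219068,
       -0.00038706]), 'joint_torque': array([-1.71928452e-03, -3.68610263e+01,  3.47691929e+01,  6.93625420e+00,
       -4.38957781e-03, -4.53315295e-06]), 'position': array([5.99770541e+02, 5.59301298e-02, 2.44502813e+02]), 'ee_rot': array([-0.49969821,  0.50037569,  0.50031759,  0.49960801]), 'ft_force': array([-0.4877706 ,  0.36004909, -0.56674716]), 'ft_torque': array([0.03448467, 0.00431385, 0.01459706]), 'finger_gap': 85.50008758645035} 14.0
```

View pics/scene0.png

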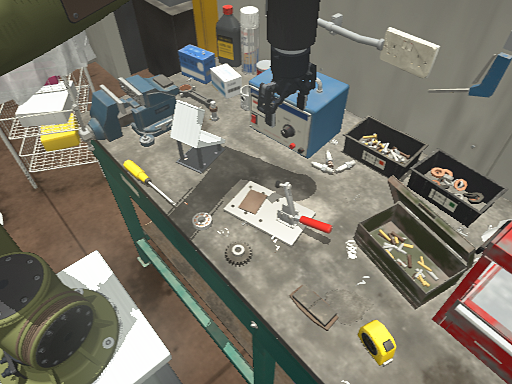

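View pics/side0.png

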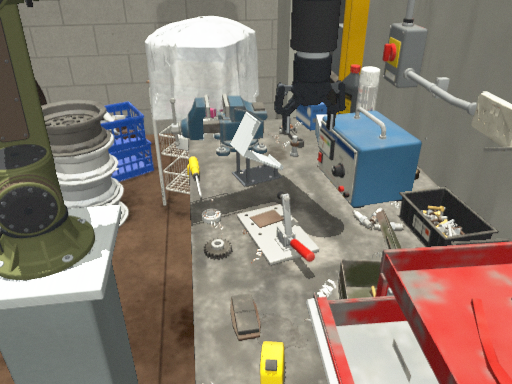

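The scene picture shows the pad at about (315,307), the jig at (272,212) with its red grip at (316,225), the tray at (190,140), the gear at (238,253), the bearing at (203,220) and the screwdriver at (145,180). In the side picture the pad is at (246,316), the jig at (275,232) and the tray at (250,155).

Run:
```python
from h import *
for f,pts in (('scene0',dict(pad=(315,307),jig=(240,205),seat=(255,200),grip=(316,225),arm=(285,195),traytop=(187,122),rest=(207,142),gear=(238,253),bear=(203,220),sd=(135,170))),('side0',dict(pad=(246,316),jig=(255,232),seat=(265,217),grip=(300,247),arm=(287,208),back=(243,132),rest=(258,157),gear=(218,246),bear=(211,215)))):
    W,p=cloud(f); print(f)
    for k,(u,v) in pts.items(): print(k,np.nanmedian(W[v-1:v+2,u-1:u+2].reshape(-1,3),0).round(0),p[v,u])
    # pad: height blob on bench
    sh=p.shape; m=(W[...,2]>2.5)&(W[...,2]<25)
    n,l,st,ce=cv2.connectedComponentsWithStats(m.astype(np.uint8))
    for i in range(1,n):
        if st[i,4]>60:
            q=W[l==i]; print(i,st[i],np.nanmedian(q,0).round(), [tuple(np.round(x)) if isinstance(x,tuple) else round(x,2) for x in cv2.minAreaRect(q[:,:2].astype(np.float32))], np.percentile(q[:,2],[5,50,95]).round())
```

```text
scene0
pad [ 420. -284.   16.] [143 135 122]
jig [480.  28.  15.] [164 129 105]
seat [521.  16.  14.] [167 140 117]
grip [ 553. -158.   52.] [238  62  52]
arm [597. -15.   1.] [121 117 108]
traytop [492. 250. 143.] [230 234 229]
rest [535. 238.  61.] [255 255 255]
gear [382. -84.  23.] [255 254 243]
bear [387.  61.   0.] [116 112  99]
sd [341. 307.  26.] [255 254  93]
5 [218  57  24  10 116] [909. 597.  15.] [(np.float64(910.0), np.float64(612.0)), (np.float64(28.0), np.float64(93.0)), 34.77] [ 4. 15. 24.]
7 [241  66  16  10  91] [921. 506.  14.] [(np.float64(922.0), np.float64(515.0)), (np.float64(24.0), np.float64(62.0)), 30.08] [ 3. 14. 24.]
8 [182  70  60  29 316] [763. 548.  13.] [(np.float64(762.0), np.float64(551.0)), (np.float64(65.0), np.float64(262.0)), 13.49] [ 3. 13. 24.]
19 [179  82  36  26 339] [683. 533.  16.] [(np.float64(683.0), np.float64(524.0)), (np.float64(73.0), np.float64(194.0)), 5.06] [ 5. 16. 23.]
33 [347  99  91  53 404] [1038.    2.   17.] [(np.float64(1039.0), np.float64(-22.0)), (np.float64(10.0), np.float64(330.0)), 0.3] [ 6. 17. 24.]
67 [126 121  47  2
[... 7152 characters left out ...]
.  15.] [(np.float64(810.0), np.float64(-50.0)), (np.float64(30.0), np.float64(36.0)), 12.91] [ 7. 15. 19.]
698 [201 233  31  27 460] [387. -85.  14.] [(np.float64(385.0), np.float64(-62.0)), (np.float64(62.0), np.float64(90.0)), 13.25] [ 3. 14. 24.]
1173 [345 278  33  21 525] [ 658. -239.    8.] [(np.float64(654.0), np.float64(-249.0)), (np.float64(47.0), np.float64(62.0)), 65.84] [ 3.  8. 23.]
1231 [316 282  17  15 120] [ 584. -246.   17.] [(np.float64(585.0), np.float64(-239.0)), (np.float64(54.0), np.float64(27.0)), 51.72] [ 3. 17. 24.]
1351 [ 229  292   35   50 1163] [ 423. -289.   16.] [(np.float64(426.0), np.float64(-274.0)), (np.float64(118.0), np.float64(57.0)), 88.84] [ 5. 16. 19.]
```

Run:
```python
import cv2,numpy as np
a=cv2.imread('pics/scene0.png')[85:345,160:360]; b=cv2.imread('pics/side0.png')[100:350,180:330]
a=cv2.resize(a,None,fx=2.2,fy=2.2,interpolation=2); b=cv2.resize(b,(343,572),interpolation=2)
cv2.imwrite('pics/crop0.png',np.hstack([a,b]))
```

```text
(no output)
```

View pics/crop0.png

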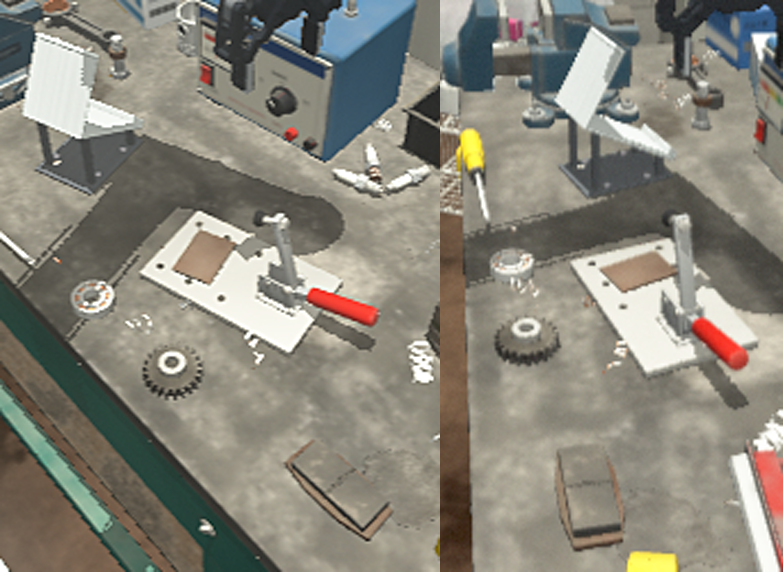

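The crops show the pad block up with its length roughly along y, the jig turned a little with its clamp fully back, and the tray with its leaning back towards the camera and the jig. Next I fit the frames of the jig, tray and pad from the clouds.

Run:
```python
from h import *
def fit(q):
    c=np.median(q,0)
    for _ in range(4):
        u,s,v=np.linalg.svd(q-c,full_matrices=False); r=(q-c)@v[2]; k=np.abs(r)<4; c=q[k].mean(0); q=q[k]
    n=np.linalg.svd(q-c,full_matrices=False)[2][2]; return c,n*np.sign(n[2]),len(q)
for f in('scene0','side0','wrist0'):
    W,p=cloud(f); X,Y,Z=np.moveaxis(W,-1,0); print(f)
    r,g,b=[p[...,i].astype(int) for i in range(3)]
    box=(X>420)&(X<640)&(Y>-220)&(Y<120)
    m=box&(Z>6)&(Z<16); 
    q=W[cv2.morphologyEx(m.astype(np.uint8),cv2.MORPH_OPEN,np.ones((3,3)))>0]
    print(' jig',len(q),cv2.minAreaRect(q[:,:2].astype(np.float32)),np.median(q[:,2]))
    m=box&(r>150)&(g<100)&(b<100)&(Z>15)
    q=W[m]
    if len(q): 
        i=np.argsort(q[:,1]); print(' grip end',q[i[:12]].mean(0).round(1),'root',q[i[-12:]].mean(0).round(1),len(q))
    m=box&(Z>55)&(Y>-140); q=W[m]
    if len(q): i=np.argsort(q[:,2]); print(' arm top',q[i[-20:]].mean(0).round(1),'low',q[i[:20]].mean(0).round(1),len(q))
    m=box&(Z>8)&(Z<18)&(r-b>30)&(r<200)&(Y>-40); m=cv2.morphologyEx(m.astype(np.uint8),cv2.MORPH_OPEN,np.ones((3,3)))>0
    q=W[m]
    if len(q)>5: print(' seat',len(q),cv2.minAreaRect(q[:,:2].astype(np.float32)),np.median(q[:,2]))
    m=(X>430)&(X<620)&(Y>170)&(Y<370)&(Z>30)&(Z<200); n,l,st,_=cv2.connectedComponentsWithStats((m&(p.min(-1)>140)).astype(np.uint8))
    for i in range(1,n):
        if st[i,4]>80:
            q=W[l==i]; print(' tray',st[i],np.min(q,0).round(),np.max(q,0).round())
            # local normals by depth gradient
    from itertools import product
    S=cv2.GaussianBlur(np.nan_to_num(W).astype(np.float32),(5,5),0)
    N=np.cross(np.gradient(S,axis=1),np.gradient(S,axis=0)); N/=np.linalg.norm(N,axis=-1,keepdims=True)+1e-9
    mm=m&(p.min(-1)>140)
    if mm.sum()>100:
        _,lab,C=cv2.kmeans(N[mm].astype(np.float32),3,None,(3,30,.01),5,2)
        for k in range(3):
            q=W[mm][lab[:,0]==k]
            if len(q)>40: print('  plane',C[k].round(2),[a.round(2) if hasattr(a,'round') else a for a in fit(q)],np.percentile(q,[2,98],0).round().tolist())
```

```text
scene0
 jig 2499 ((524.1065673828125, -31.420433044433594), (127.47996520996094, 200.49270629882812), 14.228134155273438) 10.917945407071102
 grip end [ 563.  -188.7   55.9] root [ 546.8 -117.7   43.8] 227
 arm top [570.3 -32.8 502.2] low [540.3 -92.1  60.3] 4959
 seat 389 ((513.6638793945312, 18.93157386779785), (70.12956237792969, 51.652435302734375), 20.3877010345459) 13.891316688196525
 tray [ 171  100   55   48 1371] [454. 200.  30.] [600. 319. 185.]
  plane [-0.47 -0.12 -0.83] [array([540.69, 258.13,  76.54]), array([ 0.79, -0.56,  0.25]), 46] [[501.0, 215.0, 31.0], [593.0, 297.0, 185.0]]
  plane [ 0.8   0.15 -0.41] [array([488.15, 251.24, 136.83]), array([-0.83, -0.25,  0.49]), 911] [[459.0, 209.0, 96.0], [516.0, 294.0, 176.0]]
  plane [-0.41  0.71  0.2 ] [array([526.99, 233.51,  87.82]), array([ 0.87, -0.44,  0.23]), 13] [[466.0, 201.0, 31.0], [591.0, 310.0, 177.0]]
side0
 jig 1811 ((523.4951171875, -29.94012451171875), (124.66580200195312, 204.84854125976562), 15.342723846435547) 12.111110441322921
 grip end [ 564.4 -190.4   52.3] root [ 545.8 -121.6   46.6] 210
 arm top [59
[... 899 characters left out ...]
low [546.3 -92.7  56.5] 20098
 seat 2272 ((516.048095703125, 18.016273498535156), (69.09667205810547, 48.86005401611328), 21.29269027709961) 14.679431580195796
 tray [261 339  91  38 601] [492. 204.  30.] [593. 247.  92.]
 tray [256 343  53  20 381] [535. 232.  30.] [599. 274.  64.]
  plane [-0.19  0.61  0.57] [array([538.19, 233.43,  61.02]), array([0.48, 0.14, 0.87]), 329] [[493.0, 206.0, 31.0], [591.0, 269.0, 90.0]]
  plane [-0.47 -0.08 -0.82] [array([545.86, 232.94,  56.92]), array([0.48, 0.15, 0.87]), 467] [[497.0, 208.0, 31.0], [594.0, 263.0, 88.0]]
  plane [ 0.44 -0.35 -0.58] [array([548.4 , 241.57,  54.98]), array([0.46, 0.12, 0.88]), 151] [[497.0, 214.0, 31.0], [593.0, 269.0, 85.0]]
```

View pics/wrist0.png

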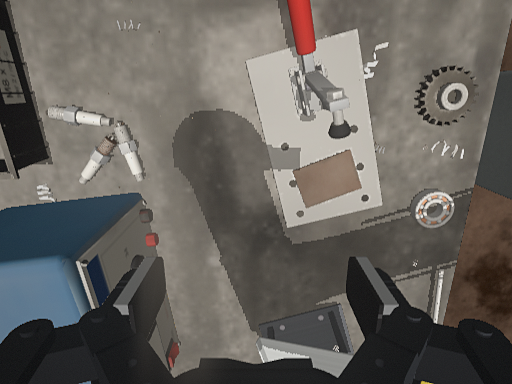

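The wrist picture shows the jig plate at (315,130), the seat at (328,180), the presser at (340,128), the red grip at (302,25), and the foot of the tray at (305,330). The fits agree: the jig centre is about (524,-31) with yaw about 14 deg, and the pad is at (424,-280). The tray's rest has normal about (.48,.15,.87), so its front faces +x, away from the robot. I'll test reach at the tray first and look at it from there.

```bash
cat >> h.py <<'E'
f=lambda a:np.array([np.cos(np.radians(a)),np.sin(np.radians(a)),0])
Z=np.array([0,0,1.])
JY=f(104); JX=f(14); JC=np.array([524,-31,0.])
def jig(x,y,z): return JC+x*JX+y*JY+z*Z
def rot(tx,tz):
    tx=tx/np.linalg.norm(tx); tz=tz-tx*(tz@tx); tz/=np.linalg.norm(tz); return np.stack([tx,np.cross(tz,tx),tz],1)
def tilt(zdir,deg,n=Z):  # tool pointing along -n, body leaning toward zdir by deg
    a=np.radians(deg); return rot(-np.cos(a)*n-np.sin(a)*zdir,zdir)
def go(p,Rm,s=None):
    s=s or env.sense(); R0=R.from_quat(s['ee_rot']).as_matrix()
    d=R0.T@(np.array(p)-s['position'])/10; r=R.from_matrix(R0.T@Rm).as_rotvec()
    print('row',d.round(2).tolist(),r.round(3).tolist(),'rows>=',round(max(np.linalg.norm(d)/5,np.linalg.norm(r)/.15),1)); return d,r
def st():
    s=env.sense(); print(s['time_s'],s['position'].round(1),'q',s['joint_positions'].round(2),'F',s['ft_force'].round(1),s['finger_gap'].round(1))
TF=f(17); n30=.5*TF+.866*Z; TU=-.866*TF+.5*Z; TO=np.array([522,262,62.])
E
python3 - <<'E'
from h import *
go(TO+150*n30,tilt(TU,10,n30))
E
```

```text
row [5.26, 0.6, 28.39] [-1.846, -0.24, 0.324] rows>= 12.6
```

Emit:
jog_arm(
  moves=[0,0.6,28.4,-1.846,-0.24,0.324,0,0,0.6,28.4,-1.846,-0.24,0.324,0,0,0.6,28.4,-1.846,-0.24,0.324,0,0,0.6,28.4,-1.846,-0.24,0.324,0,0,0.6,28.4,-1.846,-0.24,0.324,0,0,0.6,28.4,-1.846,-0.24,0.324,0,0,0.6,28.4,-1.846,-0.24,0.324,0,0,0.6,28.4,-1.846,-0.24,0.324,0,2,0.6,28.4,-1.846,-0.24,0.324,0,4,0.6,28.4,-1.846,-0.24,0.324,0,5.2,0.6,28.4,-1.846,-0.24,0.324,0,5.2,0.6,28.4,-1.846,-0.24,0.324,0],
)

```text
time_s: 1.35
position: [593.2, 283.7, 189.9]
ee_rot: [-0.574, -0.056, 0.812, -0.092]
ft_force: [1.1, -0.3, 0.2]
finger_gap: 85.4
```

Run:
```python
from h import *
st(); go(TO+150*n30,tilt(TU,10,n30)); shot('wrist','wt'); shot('side','st')
```

```text
Traceback (most recent call last):
  File "h.py", line 29, in st
    s=env.sense(); print(s['time_s'],s['position'].round(1),'q',s['joint_positions'].round(2),'F',s['ft_force'].round(1),s['finger_gap'].round(1))
                                                                                                                         ^^^^^^^^^^^^^^^^^^^^^
AttributeError: 'float' object has no attribute 'round'
```

```bash
sed -i "s/s\['finger_gap'\].round(1)/round(s['finger_gap'],1)/" h.py
python3 - <<'E'
from h import *
st(); go(TO+150*n30,tilt(TU,10,n30)); shot('wrist','wt'); 
W,p=cloud('wt'); D=W-TO; ty=np.cross(n30,TU)
L=np.stack([D@TU,D@ty,D@n30],-1)
m=(abs(L[...,2])<6)&(abs(L[...,0])<85)&(abs(L[...,1])<70)&(p.min(-1)>120)
q=L[m]; print(len(q),np.percentile(q,[1,50,99],0).round(1)); 
A=np.c_[q[:,:2],np.ones(len(q))]; print('z fit',np.linalg.lstsq(A,q[:,2],rcond=None)[0].round(3)); print('rect',cv2.minAreaRect(q[:,:2].astype(np.float32)))
E
```

```text
1.35 [593.2 283.7 189.9] q [ 0.67  0.5   0.54 -0.15 -1.93  1.08] F [ 1.1 -0.3  0.2] 85.4
row [-0.21, -0.01, 0.02] [-0.082, -0.007, 0.014] rows>= 0.6
13817 [[-68.3 -41.2   0.9]
 [ -5.7   3.    2.5]
 [ 63.   46.4   4.2]]
z fit [0.000e+00 2.000e-03 2.543e+00]
rect ((-2.3487167358398438, 2.504230499267578), (134.06370544433594, 90.05458068847656), 0.3478141129016876)
```

View pics/wt.png

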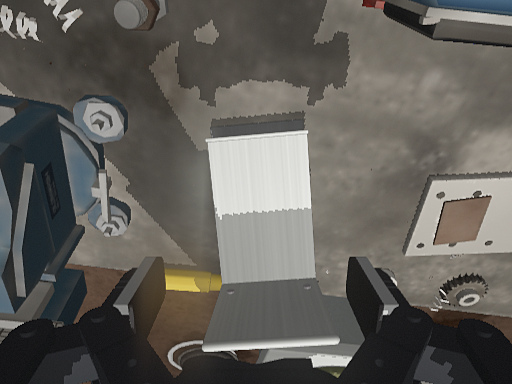

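The picture shows the rest head-on at (212–315, 130–280) with its back plate below it at about (270,310), and it is within reach. The rest is offset 2.5 mm from my first estimate, which I correct. Next I go to the pad.

```bash
cat >> h.py <<'E'
TY=np.cross(n30,TU); TO=TO-2.3*TU+2.5*TY+2.5*n30
E
python3 - <<'E'
from h import *
print(TO)
go([424,-280,230],tilt(f(88),10)); go([424,-280,150],tilt(f(88),10))
E
```

```text
[525.83104586 260.5571539   63.015     ]
row [6.64, 51.33, 28.39] [1.835, 0.351, -0.164] rows>= 12.5
row [14.18, 51.22, 25.7] [1.835, 0.351, -0.164] rows>= 12.5
```

Emit:
jog_arm(
  moves=[-6,0,0,0,0,0,0,-6,10,6,0.3,0.06,-0.03,0,6.6,51.3,28.4,1.835,0.351,-0.164,0,6.6,51.3,28.4,1.835,0.351,-0.164,0,6.6,51.3,28.4,1.835,0.351,-0.164,0,6.6,51.3,28.4,1.835,0.351,-0.164,0,6.6,51.3,28.4,1.835,0.351,-0.164,0,6.6,51.3,28.4,1.835,0.351,-0.164,0,6.6,51.3,28.4,1.835,0.351,-0.164,0,6.6,51.3,28.4,1.835,0.351,-0.164,0,6.6,51.3,28.4,1.835,0.351,-0.164,0,6.6,51.3,28.4,1.835,0.351,-0.164,0],
)

```text
time_s: 2.6
position: [432.0, -232.0, 234.5]
ee_rot: [0.562, -0.498, -0.512, -0.416]
ft_force: [0.6, -1.0, 0.2]
finger_gap: 85.5
```

Run:
```python
from h import *
st(); go([424,-280,150],tilt(f(88),10))
```

```text
2.6 [ 432.  -232.   234.5] q [ 0.02 -0.29 -0.29  0.13 -1.6   0.15] F [ 0.6 -1.   0.2] 85.5
row [9.03, 1.19, -3.48] [0.197, 0.041, -0.012] rows>= 1.9
```

Emit:
jog_arm(
  moves=[5,0.7,-2,0.1,0.02,-0.01,0,9,1.2,-3.5,0.197,0.041,-0.012,0,9,1.2,-3.5,0.197,0.041,-0.012,0,9,1.2,-3.5,0.197,0.041,-0.012,0,9,1.2,-3.5,0.197,0.041,-0.012,0],
)

```text
time_s: 3.1
position: [426.4, -278.4, 152.6]
ee_rot: [-0.535, 0.548, 0.449, 0.46]
ft_force: [0.5, 0.2, 1.3]
finger_gap: 85.6
```

Run:
```python
from h import *
st(); shot('wrist','wp'); W,p=cloud('wp'); X,Y,H=np.moveaxis(W,-1,0)
for lo,hi in((3,20),(11,20)):
    m=(X>350)&(X<490)&(Y>-360)&(Y<-200)&(H>lo)&(H<hi); m=cv2.morphologyEx(m.astype(np.uint8),cv2.MORPH_OPEN,np.ones((5,5)))>0
    q=W[m]; print(len(q),cv2.minAreaRect(q[:,:2].astype(np.float32)),np.percentile(q[:,2],[5,50,95]).round(1))
m=(X>350)&(X<490)&(Y>-360)&(Y<-200)&(H<3); print('bench',np.median(H[m]))
```

```text
3.1 [ 426.4 -278.4  152.6] q [-0.06 -0.27 -0.44  0.18 -1.4   0.01] F [0.5 0.2 1.3] 85.6
5342 ((425.4087829589844, -276.7259521484375), (50.02077102661133, 102.60273742675781), 1.3405258655548096) [ 5.7 16.1 17.4]
4037 ((425.4076843261719, -276.5088195800781), (38.100093841552734, 88.14619445800781), 1.4644662141799927) [15.3 16.4 17.5]
bench 0.6216285839844602
```

View pics/wp.png

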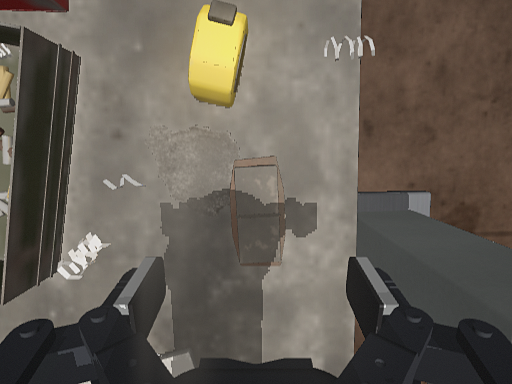

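The wrist picture shows the pad at about (258,212), block up. It measures 50 x 103 mm, centred at (425.4,-276.6) with yaw 1.4 deg and its top at 16 mm. I go down to it.

Run:
```python
from h import *
go([425.4,-276.6,60],tilt(f(91.4),10));go([425.4,-276.6,14],tilt(f(91.4),10))
```

```text
row [9.09, 0.12, 1.76] [-0.049, 0.0, -0.008] rows>= 1.9
row [13.62, 0.12, 2.55] [-0.049, 0.0, -0.008] rows>= 2.8
```

Emit:
jog_arm(
  moves=[5,0.1,1,-0.03,0,0,0,9.1,0.1,1.8,-0.05,0,-0.01,0,9.1,0.1,1.8,-0.05,0,-0.01,0,11,0.1,2.1,-0.05,0,-0.01,0,12.5,0.1,2.35,-0.05,0,-0.01,0,13.6,0.1,2.55,-0.05,0,-0.01,0,13.6,0.1,2.55,-0.05,0,-0.01,0,13.6,0.1,2.55,-0.05,0,-0.01,0],
  force=60,
)

```text
time_s: 3.95
position: [424.7, -276.9, 13.3]
ee_rot: [0.548, -0.535, -0.461, -0.449]
ft_force: [0.1, -0.5, 0.3]
finger_gap: 85.3
```

Run:
```python
from h import *
st();go([425.4,-276.6,14],tilt(f(91.4),10))
```

```text
3.95 [ 424.7 -276.9   13.3] q [-0.06 -0.19 -0.64  0.19 -1.12  0.  ] F [ 0.1 -0.5  0.3] 85.3
row [-0.07, -0.07, 0.02] [0.001, 0.0, -0.001] rows>= 0.0
```

Emit:
jog_arm(
  moves=[0,0,0,0,0,0,1,0,0,0,0,0,0,1,0,0,0,0,0,0,1,0,0,0,0,0,0,1,0,0,0,0,0,0,1,0,0,0,0,0,0,1,0,0,0,0,0,0,1,0,0,0,0,0,0,1],
  force=60,
)

```text
time_s: 4.75
position: [424.5, -277.0, 12.9]
ee_rot: [0.548, -0.535, -0.461, -0.449]
ft_force: [-0.0, 1.6, 6.3]
finger_gap: 47.5
```

Emit:
jog_arm(
  moves=[-1,0,-0.17,0,0,0,1,-3,0,-0.5,0,0,0,1,-7,0,-1.2,0,0,0,1,-11,0,-1.9,0,0,0,1,-11,0,-1.9,0,0,0,1,-11,0,-1.9,0,0,0,1],
)

```text
time_s: 5.35
position: [423.8, -276.2, 123.4]
ee_rot: [0.547, -0.535, -0.461, -0.449]
ft_force: [-0.3, 0.1, -3.7]
finger_gap: 47.2
```

Run:
```python
from h import *
st(); shot('wrist','wg'); p,d,T=shot('side','sg')
a=cv2.imread('pics/wg.png'); b=cv2.imread('pics/sg.png')[150:350,130:330]
cv2.imwrite('pics/g.png',np.hstack([cv2.resize(a,(450,338)),cv2.resize(b,(338,338))]))
H=jig(0,55,120); go(H,tilt(JY,10)); go(jig(0,55,220),tilt(JY,10))
```

```text
5.35 [ 423.8 -276.2  123.4] q [-0.06 -0.28 -0.5   0.18 -1.34  0.05] F [-0.3  0.1 -3.7] 47.2
row [-5.0, -9.53, 29.2] [-0.216, 0.004, -0.044] rows>= 6.2
row [-14.85, -9.47, 27.49] [-0.216, 0.004, -0.044] rows>= 6.5
```

View pics/g.png

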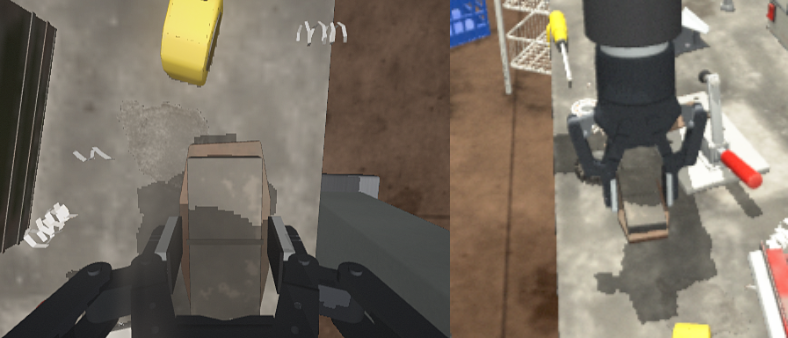

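The picture shows the pad held level between the fingers (wrist crop (225,240)). Before moving I measure how it sits in the grip.

```bash
cat >> h.py <<'E'
def held(fn,s):
    W,p=cloud(fn); R0=R.from_quat(s['ee_rot']).as_matrix(); L=(W-s['position'])@R0
    # block top: above the plate -> tool x small; region between fingers
    m=(abs(L[...,1])<17)&(L[...,2]>-75)&(L[...,2]<20)&(L[...,0]>-25)&(L[...,0]<25)
    q=L[m]; A=np.c_[q[:,1:],np.ones(len(q))]
    for _ in range(4):
        c=np.linalg.lstsq(A,q[:,0],rcond=None)[0]; k=abs(A@c-q[:,0])<2; q=q[k];A=A[k]
    print('x=a*y+b*z+c',c.round(3),len(q),'z range',np.percentile(q[:,2],[1,99]).round(1))
    nx=np.array([-1,c[0],c[1]]); nx=R0@(nx/np.linalg.norm(nx)); print('block normal world',nx.round(3)); return c
E
python3 - <<'E'
from h import *
held('wg',env.sense())
E
```

```text
x=a*y+b*z+c [ 0.006 -0.19  -5.724] 7623 z range [-40.3  19.2]
block normal world [ 0.    -0.016  1.   ]
```

Run:
```python
from h import *
z=np.load('wrist0.npz'); fx,fy,cx,cy=z['k']; T=z['T']
P=[]
for u,v in((290,228),(382,205),(357,30),(246,62)):
    d=T[:3,:3]@np.array([(u-cx)/fx,-(v-cy)/fy,-1]); o=T[:3,3]; P.append(o+d*(10-o[2])/d[2])
P=np.array(P); print(P.round(1), P.mean(0)); 
for a,b in((0,1),(1,2),(2,3),(3,0)): e=P[b]-P[a]; print(np.linalg.norm(e).round(1),np.degrees(np.arctan2(e[1],e[0])).round(1))
```

```text
[[ 556.8   82.6   10. ]
 [ 445.4   52.    10. ]
 [ 495.6 -140.    10. ]
 [ 610.3 -109.4   10. ]] [527.02833715 -28.70995629  10.        ]
115.6 -164.6
198.4 -75.4
118.7 14.9
199.3 105.6
```

```bash
sed -i 's/JY=f(104); JX=f(14); JC=np.array(\[524,-31,0.\])/JY=f(104.5); JX=f(14.5); JC=np.array([525,-30,0.])/' h.py
python3 - <<'E'
from h import *
s=env.sense(); go(s['position']+[0,0,90],R.from_quat(s['ee_rot']).as_matrix())
for z in(215,80,27): go(jig(0,54,z),tilt(JY,10))
E
```

```text
row [-8.87, 0.05, -1.54] [0.0, 0.0, 0.0] rows>= 1.8
row [-14.36, -9.55, 27.57] [-0.224, 0.004, -0.045] rows>= 6.5
row [-1.06, -9.63, 29.87] [-0.224, 0.004, -0.045] rows>= 6.3
row [4.16, -9.66, 30.78] [-0.224, 0.004, -0.045] rows>= 6.5
```

Emit:
jog_arm(
  moves=[-4.5,0,-0.8,0,0,0,1,-9,0,-1.5,0,0,0,1,-11,-2.5,4,-0.05,0,-0.01,1,-14.4,-9.6,27.6,-0.224,0.004,-0.045,1,-14.4,-9.6,27.6,-0.224,0.004,-0.045,1,-14.4,-9.6,27.6,-0.224,0.004,-0.045,1,-14.4,-9.6,27.6,-0.224,0.004,-0.045,1,-14.4,-9.6,27.6,-0.224,0.004,-0.045,1,-14.4,-9.6,27.6,-0.224,0.004,-0.045,1,-11,-9.6,28.2,-0.224,0.004,-0.045,1,-7,-9.6,28.8,-0.224,0.004,-0.045,1,-7,-9.6,28.8,-0.224,0.004,-0.045,1],
)

```text
time_s: 6.65
position: [508.4, 20.3, 134.0]
ee_rot: [0.604, -0.473, -0.51, -0.389]
ft_force: [-0.2, 0.3, -4.1]
finger_gap: 47.1
```

Run:
```python
from h import *
st()
for z in(60,35,29,25.5): go(jig(0,54,z),tilt(JY,10))
```

```text
6.65 [508.4  20.3 134. ] q [ 0.55 -0.2  -0.42  0.17 -1.42 -0.33] F [-0.2  0.3 -4.1] 47.1
row [7.26, -0.43, 1.42] [0.002, -0.003, -0.012] rows>= 1.5
row [9.72, -0.46, 1.86] [0.002, -0.003, -0.012] rows>= 2.0
row [10.31, -0.47, 1.97] [0.002, -0.003, -0.012] rows>= 2.1
row [10.66, -0.48, 2.03] [0.002, -0.003, -0.012] rows>= 2.2
```

Emit:
jog_arm(
  moves=[4,-0.2,0.8,0,0,0,1,7.3,-0.4,1.4,0,0,-0.01,1,9,-0.4,1.75,0,0,-0.01,1,10,-0.4,1.9,0,0,-0.01,1,10,-0.4,1.9,0,0,-0.01,1,10,-0.4,1.9,0,0,-0.01,1,10,-0.4,1.9,0,0,-0.01,1],
)

```text
time_s: 7.35
position: [517.3, 24.0, 42.2]
ee_rot: [0.61, -0.465, -0.504, -0.397]
ft_force: [-0.1, 0.9, -2.7]
finger_gap: 47.5
```

Run:
```python
from h import *
st()
go(jig(0,54,25.5),tilt(JY,10))
```

```text
7.35 [517.3  24.   42.2] q [ 0.55 -0.14 -0.54  0.19 -1.22 -0.37] F [-0.1  0.9 -2.7] 47.5
row [1.64, 0.63, 0.28] [-0.0, -0.002, 0.015] rows>= 0.4
```

Emit:
jog_arm(
  moves=[0.6,0.4,0.1,0,0,0,1,1.1,0.6,0.2,0,0,0,1,1.4,0.6,0.25,0,0,0,1,1.6,0.6,0.28,0,0,0,1,1.6,0.6,0.28,0,0,0,1,1.6,0.6,0.28,0,0,0,1],
)

```text
time_s: 7.95
position: [510.3, 21.9, 26.7]
ee_rot: [0.609, -0.466, -0.505, -0.395]
ft_force: [-14.6, 3.0, 18.3]
finger_gap: 47.5
```

Run:
```python
from h import *
st()
go(jig(0,54,25.5),tilt(JY,10))
```

```text
7.95 [510.3  21.9  26.7] q [ 0.56 -0.14 -0.57  0.19 -1.19 -0.38] F [-14.6   3.   18.3] 47.5
row [0.12, -0.12, 0.03] [-0.0, -0.004, 0.011] rows>= 0.1
```

Emit:
jog_arm(
  moves=[0,0,0,0,0,0,0.3,0,0,0,0,0,0,0.2,0,0,0,0,0,0,0,0,0,0,0,0,0,0,0,0,0,0,0,0,0,0,0,0,0,0,0,0],
)

```text
time_s: 8.55
position: [510.7, 22.1, 23.9]
ee_rot: [0.609, -0.466, -0.505, -0.396]
ft_force: [0.2, -0.2, -0.6]
finger_gap: 85.3
```

Run:
```python
from h import *
st()
s=env.sense(); 
for dz in (60,180): go(s['position']+dz*(np.cos(.175)*Z+np.sin(.175)*JY),R.from_quat(s['ee_rot']).as_matrix())
```

```text
8.55 [510.7  22.1  23.9] q [ 0.55 -0.14 -0.57  0.19 -1.19 -0.38] F [ 0.2 -0.2 -0.6] 85.3
row [-6.0, -0.07, -0.01] [0.0, 0.0, 0.0] rows>= 1.2
row [-18.0, -0.22, -0.04] [0.0, 0.0, 0.0] rows>= 3.6
```

Emit:
jog_arm(
  moves=[-3,0,0,0,0,0,0,-8,0,0,0,0,0,0,-13,0,0,0,0,0,0.5,-18,0,0,0,0,0,0.5,-18,0,0,0,0,0,1,-18,0,0,0,0,0,1,-18,0,0,0,0,0,1],
)

```text
time_s: 9.25
position: [500.2, 52.1, 199.9]
ee_rot: [0.609, -0.466, -0.505, -0.396]
ft_force: [-0.2, 0.1, -0.9]
finger_gap: 12.1
```

```bash
cat >> h.py <<'E'
def padjig(fn):
    W,p=cloud(fn); D=W-JC; L=np.stack([D@JX,D@JY,D[...,2]],-1)
    m=(abs(L[...,0])<50)&(L[...,1]>-20)&(L[...,1]<125)&(L[...,2]>22)&(L[...,2]<36); m=cv2.morphologyEx(m.astype(np.uint8),cv2.MORPH_OPEN,np.ones((5,5)))>0
    n,l,s,_=cv2.connectedComponentsWithStats(m.astype(np.uint8)); i=1+s[1:,4].argmax(); q=L[l==i]
    c=np.linalg.lstsq(np.c_[q[:,:2],np.ones(len(q))],q[:,2],rcond=None)[0]
    print('block in jig',cv2.minAreaRect(q[:,:2].astype(np.float32)),'slopes',c.round(3),'top',np.median(q[:,2]).round(1))
E
python3 - <<'E'
from h import *
st(); shot('wrist','wj'); padjig('wj')
Rj=tilt(JY,0)
for y,z in((-85,240),(-85,130),(-70,130)): go(jig(0,y,z),Rj)
E
```

```text
9.25 [500.2  52.1 199.9] q [ 0.62 -0.25 -0.33  0.17 -1.54 -0.38] F [-0.2  0.1 -0.9] 12.1
block in jig ((0.08833694458007812, 53.99272155761719), (38.0401611328125, 87.11039733886719), 0.38176143169403076) slopes [0.0000e+00 1.0000e-03 3.0066e+01] top 30.1
row [-0.96, -0.37, -17.5] [0.001, -0.178, 0.01] rows>= 3.5
row [9.87, -0.26, -15.56] [0.001, -0.178, 0.01] rows>= 3.7
row [9.6, -0.26, -14.08] [0.001, -0.178, 0.01] rows>= 3.4
```

View pics/wj.png

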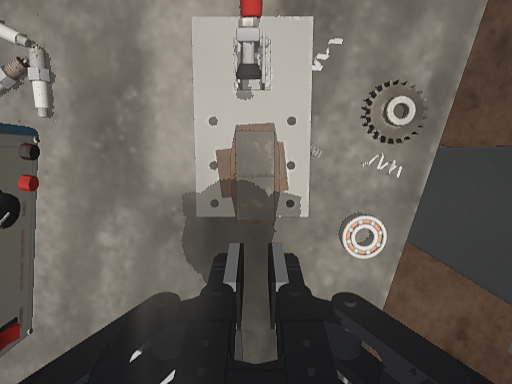

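The picture shows the pad square on the brown seat at (255,172), with the clamp still back at (250,45). Measured in the jig frame it is at (0.1, 54.0), level, so step 1 is met. Next I push the clamp arm over.

Emit:
jog_arm(
  moves=[-1,-0.1,-5,0,-0.05,0,1,-1,-0.3,-17.5,0,-0.178,0.01,1,-1,-0.3,-17.5,0,-0.178,0.01,1,-1,-0.3,-17.5,0,-0.178,0.01,1,-1,-0.3,-17.5,0,-0.178,0.01,1,2,-0.3,-17,0,-0.178,0.01,1,5,-0.3,-16.5,0,-0.178,0.01,1,9,-0.3,-15.7,0,-0.178,0.01,1,9.9,-0.3,-15.5,0,-0.178,0.01,1,9.9,-0.3,-15.5,0,-0.178,0.01,1,9.9,-0.3,-15.5,0,-0.178,0.01,1],
)

```text
time_s: 10.4
position: [548.0, -111.4, 133.0]
ee_rot: [0.56, -0.431, -0.559, -0.433]
ft_force: [0.3, -0.5, 0.4]
finger_gap: -0.2
```

Run:
```python
from h import *
st(); Rj=tilt(JY,0)
for y,z in((-85,116),(-64,115),(-45,106),(-24,92),(-16,86),(-10,110),(10,240)): go(jig(0,y,z),Rj)
```

```text
10.4 [ 548.  -111.4  133. ] q [ 0.16 -0.06 -0.21  0.   -1.41  0.1 ] F [ 0.3 -0.5  0.4] -0.2
row [1.7, 0.19, -0.05] [0.002, -0.0, 0.004] rows>= 0.3
row [1.79, 0.19, 2.05] [0.002, -0.0, 0.004] rows>= 0.5
row [2.69, 0.19, 3.95] [0.002, -0.0, 0.004] rows>= 1.0
row [4.09, 0.19, 6.05] [0.002, -0.0, 0.004] rows>= 1.5
row [4.69, 0.19, 6.85] [0.002, -0.0, 0.004] rows>= 1.7
row [2.29, 0.18, 7.45] [0.002, -0.0, 0.004] rows>= 1.6
row [-10.71, 0.13, 9.45] [0.002, -0.0, 0.004] rows>= 2.9
```

Emit:
jog_arm(
  moves=[1.7,0.2,0,0,0,0,1,1.8,0.2,1,0,0,0,1,1.8,0.2,2,0,0,0,1,2.2,0.2,3,0,0,0,1,2.7,0.2,4,0,0,0,1,3.4,0.2,5,0,0,0,1,4.1,0.2,6,0,0,0,1,4.7,0.2,6.8,0,0,0,1,4.7,0.2,6.8,0,0,0,1,4.7,0.2,6.8,0,0,0,1,4.7,0.2,6.8,0,0,0,1],
)

```text
time_s: 11.5
position: [528.7, -45.7, 84.9]
ee_rot: [0.56, -0.431, -0.559, -0.434]
ft_force: [0.1, -0.4, -0.1]
finger_gap: 0.3
```

```bash
cat >> h.py <<'E'
def clamp(fn):
    W,p=cloud(fn); D=W-JC; L=np.stack([D@JX,D@JY,D[...,2]],-1)
    r,g,b=[p[...,i].astype(int) for i in range(3)]
    m=(r>150)&(g<100)&(b<100)&(abs(L[...,0])<20)&(L[...,1]>-190)&(L[...,1]<-40)&(L[...,2]>15)&(L[...,2]<170)
    q=L[m]; rel=q[:,1:]-[-66,40]; i=np.argsort(np.hypot(*rel.T))[-25:]; e=rel[i].mean(0)
    print('grip end jig yz',(e+[-66,40]).round(1),'clamp angle',round(np.arctan2(e[1],e[0])-1.726,2),len(q))
E
python3 - <<'E'
from h import *
st(); shot('side','s2'); shot('scene','c2'); clamp('s2'); clamp('c2'); clamp('side0')
E
```

```text
11.5 [528.7 -45.7  84.9] q [ 0.29 -0.11 -0.35 -0.   -1.32 -0.04] F [ 0.1 -0.4 -0.1] 0.3
grip end jig yz [-103.9  129.8] clamp angle 0.24 123
grip end jig yz [-95.2 126.8] clamp angle 0.17 44
grip end jig yz [-164.5   54. ] clamp angle 1.27 210
```

The clamp measures about 0.2 rad, so it is shut and the robot touches nothing. I retract and let it hold for over a second.

Emit:
jog_arm(
  moves=[-3,0,0,0,0,0,1,-7,0,0,0,0,0,1,-11,0,0,0,0,0,1,-11,0,0,0,0,0,1,-11,0,0,0,0,0,1,-11,0,0,0,0,0,1,-11,0,0,0,0,0,1,-11,0,0,0,0,0,1,-11,0,0,0,0,0,1,-11,0,0,0,0,0,1,-11,0,0,0,0,0,1,-11,0,0,0,0,0,1],
)

```text
time_s: 12.8
position: [528.1, -46.1, 194.2]
ee_rot: [0.56, -0.432, -0.559, -0.433]
ft_force: [1.0, -0.1, -0.2]
finger_gap: -0.0
```

Run:
```python
from h import *
st(); shot('side','s3'); shot('wrist','w3'); clamp('s3'); clamp('w3')
Rj=tilt(JY,0)
for y,z in((-52,195),(-52,118),(-75,116),(-95,111),(-113,104),(-128,97),(-128,220)): go(jig(0,y,z),Rj)
a=cv2.imread('pics/w3.png'); b=cv2.imread('pics/s3.png')[170:300,200:350]
cv2.imwrite('pics/s3c.png',np.hstack([cv2.resize(a,(427,320)),cv2.resize(b,(369,320))]))
```

```text
12.8 [528.1 -46.1 194.2] q [ 0.29 -0.15 -0.19 -0.   -1.53 -0.04] F [ 1.  -0.1 -0.2] -0.0
grip end jig yz [-103.7  130.5] clamp angle 0.24 33
grip end jig yz [-103.5  134.9] clamp angle 0.22 657
row [-0.08, -0.1, -3.57] [0.001, 0.001, 0.002] rows>= 0.7
row [7.62, -0.08, -3.57] [0.001, 0.001, 0.002] rows>= 1.7
row [7.81, -0.08, -5.87] [0.001, 0.001, 0.002] rows>= 2.0
row [8.31, -0.07, -7.87] [0.001, 0.001, 0.002] rows>= 2.3
row [9.01, -0.07, -9.68] [0.001, 0.001, 0.002] rows>= 2.6
row [9.71, -0.07, -11.18] [0.001, 0.001, 0.002] rows>= 3.0
row [-2.59, -0.09, -11.16] [0.001, 0.001, 0.002] rows>= 2.3
```

View pics/s3c.png

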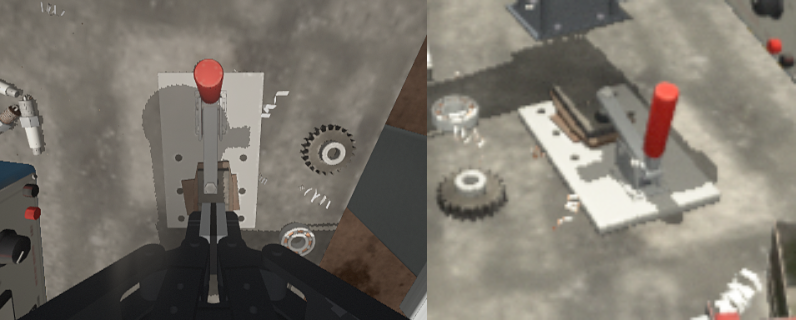

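The picture shows the clamp shut on the pad (arm at (210,150), grip upright at (208,80)), with the robot clear for over 1.3 s. Now I push it open.

Emit:
jog_arm(
  moves=[0,0,-2,0,0,0,1,0,0,-3.6,0,0,0,1,4,0,-3.6,0,0,0,1,7.6,0,-3.6,0,0,0,1,7.6,0,-3.6,0,0,0,1,7.7,0,-4.7,0,0,0,1,7.8,0,-5.9,0,0,0,1,8.3,0,-7.9,0,0,0,1,9,0,-9.7,0,0,0,1,9.7,0,-11.2,0,0,0,1,9.7,0,-11.2,0,0,0,1,9.7,0,-11.2,0,0,0,1],
)

```text
time_s: 14.1
position: [557.0, -155.3, 98.3]
ee_rot: [0.56, -0.432, -0.558, -0.434]
ft_force: [0.1, -0.3, 0.6]
finger_gap: 0.1
```

Run:
```python
from h import *
st(); shot('side','s4'); shot('scene','c4'); clamp('s4'); clamp('c4'); padjig('c4'); padjig('s4')
```

```text
14.1 [ 557.  -155.3   98.3] q [ 0.07  0.01 -0.21 -0.   -1.34  0.18] F [ 0.1 -0.3  0.6] 0.1
grip end jig yz [-164.7   54.2] clamp angle 1.27 198
grip end jig yz [-160.5   57.7] clamp angle 1.23 192
block in jig ((-1.4632568359375, 52.79326629638672), (40.263832092285156, 87.65443420410156), 0.3559432327747345) slopes [3.9000e-02 6.0000e-03 2.8772e+01] top 29.3
block in jig ((-3.934356689453125, 54.59584045410156), (41.429229736328125, 91.62947845458984), 0.8287769556045532) slopes [7.1000e-02 1.6000e-02 2.9612e+01] top 30.8
```

The clamp is fully back and the pad has not moved. I go back to the pad with the jaws open.

Run:
```python
from h import *
Rj=tilt(JY,10); ax=-Rj[:,0]
for d in(170,60,0): go(jig(0,54,25)+d*ax,Rj)
```

```text
row [-9.41, -0.08, 21.21] [0.001, 0.175, 0.004] rows>= 4.6
row [1.42, -0.04, 19.3] [0.001, 0.175, 0.004] rows>= 3.9
row [7.33, -0.02, 18.26] [0.001, 0.175, 0.004] rows>= 3.9
```

Emit:
jog_arm(
  moves=[-5,0,0,0,0,0,1,-10,0,0,0,0,0,1,-12,0,4,0,0,0,0.5,-12,0,9,0,0.05,0,0,-12,0,14,0,0.1,0,0,-11,0,19,0,0.15,0,0,-9.4,-0.1,21.2,0,0.175,0,0,-4,-0.1,20.3,0,0.175,0,0,1.4,0,19.3,0,0.175,0,0,1.4,0,19.3,0,0.175,0,0,1.4,0,19.3,0,0.175,0,0,1.4,0,19.3,0,0.175,0,0],
)

```text
time_s: 15.4
position: [509.5, 32.9, 86.5]
ee_rot: [0.607, -0.467, -0.507, -0.395]
ft_force: [0.1, 1.1, 0.6]
finger_gap: 85.4
```

Run:
```python
from h import *
Rj=tilt(JY,10); ax=-Rj[:,0]
st(); go(jig(0,54,25.5),Rj)
```

```text
15.4 [509.5  32.9  86.5] q [ 0.57 -0.19 -0.49  0.17 -1.32 -0.37] F [0.1 1.1 0.6] 85.4
row [6.2, 0.12, -0.01] [0.0, 0.0, 0.007] rows>= 1.2
```

Emit:
jog_arm(
  moves=[3,0.1,0,0,0,0,0,5,0.1,0,0,0,0,0,6.1,0.1,0,0,0,0,0,6.1,0.1,0,0,0,0,0,6.1,0.1,0,0,0,0,0,6.1,0.1,0,0,0,0,1,6.1,0.1,0,0,0,0,1,6.1,0.1,0,0,0,0,1,6.1,0.1,0,0,0,0,1,6.1,0.1,0,0,0,0,1,6.1,0.1,0,0,0,0,1,6.1,0.1,0,0,0,0,1],
  force=60,
)

```text
time_s: 16.6
position: [511.5, 22.4, 26.2]
ee_rot: [0.608, -0.467, -0.507, -0.395]
ft_force: [-1.5, 0.3, 9.4]
finger_gap: 47.0
```

Run:
```python
from h import *
st()
```

```text
16.6 [511.5  22.4  26.2] q [ 0.55 -0.14 -0.56  0.18 -1.19 -0.37] F [-1.5  0.3  9.4] 47.0
```

Emit:
jog_arm(
  moves=[-1,0,-0.18,0,0,0,1,-4,0,-0.7,0,0,0,1,-8,0,-1.4,0,0,0,1,-13,0,-2.3,0,0,0,1,-18,0,-3.2,0,0,0,1,-21,0,-3.7,0,0,0,1,-21,0,-3.7,0,0,0,1,-21,0,-3.7,0,0,0,1,-21,0,-3.7,0,0,0,1],
)

```text
time_s: 17.5
position: [508.5, 21.9, 234.4]
ee_rot: [0.606, -0.469, -0.509, -0.393]
ft_force: [0.4, 0.3, -3.8]
finger_gap: 47.3
```

```bash
cat >> h.py <<'E'
# held-pad aim: TCP so the pad middle is at tray x=tx, underside h above the rest
def tp(tx,h): return TO+(tx-1)*TU+(h+13)*n30
RT=tilt(TU,10,n30)
E
python3 - <<'E'
from h import *
st(); s=env.sense(); shot('wrist','wh'); held('wh',s)
go(tp(-5,190)+60*Z,RT); go(tp(-5,140),RT)
E
```

```text
17.5 [508.5  21.9 234.4] q [ 0.55 -0.23 -0.25  0.17 -1.6  -0.3 ] F [ 0.4  0.3 -3.8] 47.3
x=a*y+b*z+c [-0.004 -0.193 -3.908] 7680 z range [-39.8  19.3]
block normal world [ 0.009 -0.015  1.   ]
row [-10.09, -18.33, 21.71] [-1.622, -0.403, 0.141] rows>= 11.2
row [0.11, -15.85, 23.4] [-1.622, -0.403, 0.141] rows>= 11.2
```

Emit:
jog_arm(
  moves=[-5,-2,2,-0.14,-0.035,0.012,1,-10.1,-18.3,21.7,-1.622,-0.403,0.141,1,-10.1,-18.3,21.7,-1.622,-0.403,0.141,1,-10.1,-18.3,21.7,-1.622,-0.403,0.141,1,-10.1,-18.3,21.7,-1.622,-0.403,0.141,1,-10.1,-18.3,21.7,-1.622,-0.403,0.141,1,-10.1,-18.3,21.7,-1.622,-0.403,0.141,1,-10.1,-18.3,21.7,-1.622,-0.403,0.141,1,-10.1,-18.3,21.7,-1.622,-0.403,0.141,1,-10.1,-18.3,21.7,-1.622,-0.403,0.141,1,-10.1,-18.3,21.7,-1.622,-0.403,0.141,1,-10.1,-18.3,21.7,-1.622,-0.403,0.141,1],
)

```text
time_s: 18.75
position: [628.6, 291.9, 295.0]
ee_rot: [-0.566, -0.086, 0.811, -0.123]
ft_force: [0.1, -0.0, -3.0]
finger_gap: 47.9
```

Run:
```python
from h import *
st(); go(tp(-5,190)+60*Z,RT); go(tp(-5,130),RT); go(tp(-5,40),RT)
```

```text
18.75 [628.6 291.9 295. ] q [ 0.66  0.67  0.98 -0.15 -2.21  1.14] F [ 0.1 -0.  -3. ] 47.9
row [-0.05, -0.0, 0.1] [0.004, 0.003, -0.001] rows>= 0.0
row [11.49, -0.01, -0.95] [0.004, 0.003, -0.001] rows>= 2.3
row [20.36, -0.03, 0.59] [0.004, 0.003, -0.001] rows>= 4.1
```

Emit:
jog_arm(
  moves=[5,0,-0.4,0,0,0,1,9.5,0,-0.8,0,0,0,1,11.5,0,-0.95,0,0,0,1,14,0,-0.5,0,0,0,1,17,0,0,0,0,0,1,19,0,0.35,0,0,0,1,20.4,0,0.6,0,0,0,1,20.4,0,0.6,0,0,0,1,20.4,0,0.6,0,0,0,1,20.4,0,0.6,0,0,0,1],
)

```text
time_s: 19.75
position: [557.3, 270.0, 109.4]
ee_rot: [-0.569, -0.085, 0.809, -0.121]
ft_force: [-0.9, 0.3, -2.8]
finger_gap: 47.6
```

Run:
```python
from h import *
st(); shot('scene','c5'); shot('wrist','w5'); s=env.sense(); held('w5',s)
for h in(12,3,0,-2): go(tp(-5,h),RT)
a=cv2.imread('pics/w5.png'); b=cv2.imread('pics/c5.png')[60:200,130:300]
cv2.imwrite('pics/5.png',np.hstack([cv2.resize(a,(400,300)),cv2.resize(b,(364,300))]))
```

```text
19.75 [557.3 270.  109.4] q [ 0.7   0.41  0.28 -0.13 -1.76  1.17] F [-0.9  0.3 -2.8] 47.6
x=a*y+b*z+c [-4.000e-03 -1.930e-01 -4.445e+00] 8007 z range [-41.8  19.2]
block normal world [0.487 0.152 0.86 ]
row [3.12, -0.01, 0.49] [-0.0, -0.005, 0.001] rows>= 0.6
row [4.01, -0.01, 0.65] [-0.0, -0.005, 0.001] rows>= 0.8
row [4.31, -0.01, 0.7] [-0.0, -0.005, 0.001] rows>= 0.9
row [4.5, -0.01, 0.74] [-0.0, -0.005, 0.001] rows>= 0.9
```

View pics/5.png

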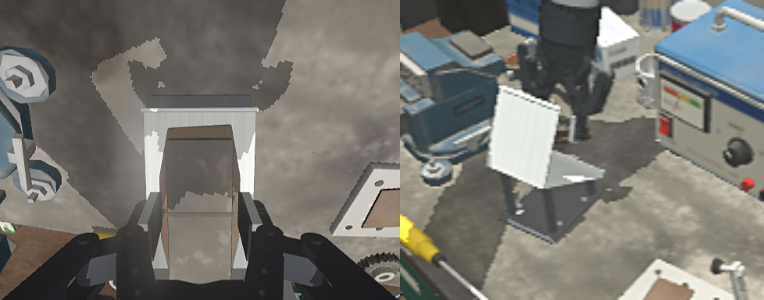

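The picture shows the pad aligned over the rest (pad (200,200), rest edges at 143 and 252), clear of the back. I lower it.

Emit:
jog_arm(
  moves=[1.5,0,0.2,0,0,0,1,3.1,0,0.4,0,0,0,1,3.7,0,0.5,0,0,0,1,4.1,0,0.55,0,0,0,1,4.1,0,0.55,0,0,0,1,4.1,0,0.55,0,0,0,1],
)

```text
time_s: 20.45
position: [538.9, 264.5, 72.9]
ee_rot: [-0.569, -0.085, 0.809, -0.121]
ft_force: [0.2, 0.6, -1.9]
finger_gap: 47.5
```

Run:
```python
from h import *
st(); s=env.sense(); D=s['position']-TO; print('tray',D@TU,D@TY,D@n30)
```

```text
20.45 [538.9 264.5  72.9] q [ 0.71  0.38  0.18 -0.14 -1.68  1.17] F [ 0.2  0.6 -1.9] 47.5
tray -6.910748897662382 0.09696820618250547 15.365853417224926
```

Not touching yet; I go down in small steps of 2 mm in total.

Emit:
jog_arm(
  moves=[0.1,0,0.02,0,0,0,1,0.2,0,0.03,0,0,0,1,0.2,0,0.03,0,0,0,1,0.2,0,0.03,0,0,0,1],
)

```text
time_s: 20.85
position: [537.5, 264.0, 70.3]
ee_rot: [-0.569, -0.085, 0.809, -0.121]
ft_force: [-0.7, 0.1, -3.1]
finger_gap: 47.3
```

Emit:
jog_arm(
  moves=[0.1,0,0.02,0,0,0,1,0.1,0,0.02,0,0,0,1,0.1,0,0.02,0,0,0,1],
)

```text
time_s: 21.15
position: [537.2, 263.9, 69.7]
ee_rot: [-0.569, -0.085, 0.809, -0.121]
ft_force: [0.9, 0.4, -2.0]
finger_gap: 47.6
```

Run:
```python
from h import *
st(); s=env.sense(); D=s['position']-TO; print('tray',D@TU,D@TY,D@n30); shot('wrist','w6'); held('w6',s)
W,p=cloud('w6'); D=W-TO; L=np.stack([D@TU,D@TY,D@n30],-1)
m=(abs(L[...,0])<64)&(abs(L[...,1])>33)&(abs(L[...,1])<43)&(abs(L[...,2])<6)&(p.min(-1)>110); print('rest h',np.median(L[m][:,2]),m.sum())
m=(abs(L[...,1])<15)&(L[...,0]>-50)&(L[...,0]<0)&(L[...,2]>8)&(L[...,2]<30); q=L[m];print('block top h',np.median(q[:,2]),np.linalg.lstsq(np.c_[q[:,:2],np.ones(len(q))],q[:,2],rcond=None)[0].round(3))
```

```text
21.15 [537.2 263.9  69.7] q [ 0.71  0.38  0.17 -0.14 -1.68  1.17] F [ 0.9  0.4 -2. ] 47.6
tray -6.888152486971096 0.13581188702580865 11.713918772794406
x=a*y+b*z+c [-0.009 -0.289 -4.745] 4777 z range [-61.5  13.1]
block normal world [0.558 0.179 0.81 ]
rest h 0.009943963332724914 4330
block top h 16.00330904456904 [-0.0000e+00  5.0000e-03  1.5998e+01]
```

The block's top now stands 16.0 mm above the rest and parallel to it, so the pad is just touching. I go down another 0.5 mm and release.

Emit:
jog_arm(
  moves=[0.05,0,0.01,0,0,0,1,0.05,0,0.01,0,0,0,1,0.05,0,0.01,0,0,0,0.35,0.05,0,0.01,0,0,0,0.25,0.05,0,0.01,0,0,0,0.1,0.05,0,0.01,0,0,0,0,0.05,0,0.01,0,0,0,0,0.05,0,0.01,0,0,0,0],
)

```text
time_s: 22.0
position: [536.7, 263.7, 69.0]
ee_rot: [-0.569, -0.085, 0.809, -0.121]
ft_force: [0.9, -0.0, -0.0]
finger_gap: 85.1
```

```bash
cat >> h.py <<'E'
def padtray(fn):
    W,p=cloud(fn); D=W-TO; L=np.stack([D@TU,D@TY,D@n30],-1)
    m=(abs(L[...,0])<66)&(abs(L[...,1])<40)&(L[...,2]>11)&(L[...,2]<22); m=cv2.morphologyEx(m.astype(np.uint8),cv2.MORPH_OPEN,np.ones((5,5)))>0
    n,l,s,_=cv2.connectedComponentsWithStats(m.astype(np.uint8)); q=L[l==1+s[1:,4].argmax()]
    print('block in tray',cv2.minAreaRect(q[:,:2].astype(np.float32)),'fit',np.linalg.lstsq(np.c_[q[:,:2],np.ones(len(q))],q[:,2],rcond=None)[0].round(3))
E
python3 - <<'E'
from h import *
st(); s=env.sense(); shot('wrist','w7'); padtray('w7'); R0=R.from_quat(s['ee_rot']).as_matrix()
go(s['position']+100*n30,R0); go(s['position']+180*n30+20*TF,R0)
E
```

```text
22.0 [536.7 263.7  69. ] q [ 0.71  0.38  0.17 -0.14 -1.68  1.17] F [ 0.9 -0.  -0. ] 85.1
block in tray ((-8.407360076904297, 0.0620880126953125), (88.82514953613281, 39.60905075073242), 0.6436688899993896) fit [2.0000e-03 3.0000e-03 1.5591e+01]
row [-9.84, 0.0, -1.77] [0.0, -0.0, 0.0] rows>= 2.0
row [-18.39, -0.0, -5.06] [0.0, -0.0, 0.0] rows>= 3.8
```

The pad lies flat in the tray, 8 mm below the middle and on the centre line. I back out square to the rest.

Emit:
jog_arm(
  moves=[-2,0,-0.4,0,0,0,0,-5,0,-0.9,0,0,0,0,-9.8,0,-1.8,0,0,0,0,-14,0,-3.4,0,0,0,0,-18.4,0,-5,0,0,0,0,-18.4,0,-5,0,0,0,0,-18.4,0,-5,0,0,0,0,-18.4,0,-5,0,0,0,0],
)

```text
time_s: 22.85
position: [640.6, 295.6, 223.6]
ee_rot: [-0.568, -0.085, 0.81, -0.121]
ft_force: [-0.7, -1.1, 0.0]
finger_gap: 84.9
```

Run:
```python
from h import *
st(); shot('wrist','w8'); padtray('w8'); shot('scene','c8'); shot('side','s8'); clamp('c8'); clamp('s8')
for n in('scene','side'):
    for k,c in (('gear',(386,-80)),('bear',(380,55))):
        o=[]
        for a in(n+'0',n[0].replace('s','c' if n=='scene' else 's')+'8'):
            W,_=cloud(a); m=(np.hypot(W[...,0]-c[0],W[...,1]-c[1])<50)&(W[...,2]>3)&(W[...,2]<26); o.append(np.median(W[m][:,:2],0).round(1))
        print(n,k,o)
a=cv2.imread('pics/w8.png'); b=cv2.imread('pics/c8.png')
cv2.imwrite('pics/8.png',np.hstack([cv2.resize(a,(400,300)),cv2.resize(b,(400,300))]))
```

```text
22.85 [640.6 295.6 223.6] q [ 0.65  0.67  0.84 -0.14 -2.07  1.17] F [-0.7 -1.1  0. ] 84.9
block in tray ((-8.20086669921875, -0.1720142364501953), (88.67713165283203, 37.56098175048828), 0.4621913731098175) fit [2.0000e-03 2.0000e-03 1.5634e+01]
grip end jig yz [-161.4   57.6] clamp angle 1.23 225
grip end jig yz [-164.3   52.6] clamp angle 1.29 212
scene gear [array([385.5, -79.9]), array([385.2, -80.2])]
scene bear [array([380. ,  53.3]), array([380.5,  53.2])]
side gear [array([386.6, -86.1]), array([386.9, -86. ])]
side bear [array([379.7,  51.2]), array([379.8,  50.3])]
```

View pics/8.png

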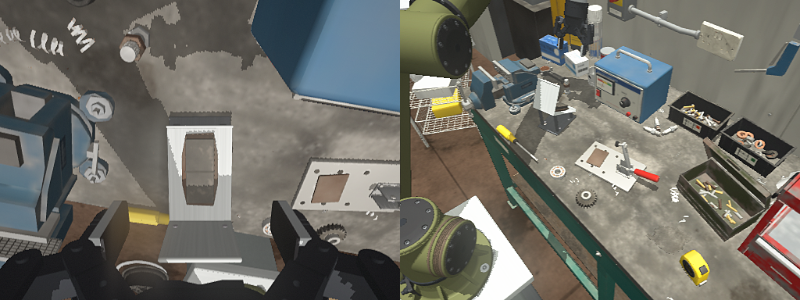

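The picture shows the pad flat and centred on the rest at (200,165), the clamp back at (640,168), and the gear, bearing and screwdriver where they were. I hand the job in.

```bash
python3 -c "
from plant import env
print(env.job_done())"
```

```text
the job is handed in; nothing more can be done
None
```

The job is handed in at about 23 s robot time; no verdict was reported. I laid the pad on the jig seat and pushed the clamp shut on it. It held the pad untouched for over 1.3 s, then I pushed it fully back, and I set the pad down in the sloped tray.

**Last checks:**
- **Pad in the tray:** it lies flat, 8 mm down-slope of the middle and within 0.2 mm of the centre line. It is under 1° off the slope direction, and it did not move between two looks.
- **Clamp:** it measures 1.23 rad in the scene view and 1.29 rad in the side view. The first is only just over the 1.2 limit, but the initial fully-back clamp measured 1.27 by the same method, so it should be at its stop.
- **Gear and bearing:** both are within about 1 mm of where they started. The screwdriver was judged only by eye and looks unmoved.

**Disagreements:**
- The text says the tray's front faces left. I measured it facing ahead, away from the robot (+x), and used the measurement.
- The gripper read about 47 mm on the 50 mm pad.

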